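Take the quarter-turn cap off the label-roll stand

TASK

The roll of price labels on the round white stand is about to be changed, so take off the dark grey cap that keeps it on its spindle. The cap comes loose with about a quarter turn, but it may be left-handed or right-handed and nothing shows which: try it gently one way, and if it stops at once do not force it but turn it the other way, then lift it straight off. Finish while still holding the cap upright and still in the gripper, about a hand's breadth above the spindle; leave the roll on the stand and the goods on the table undisturbed.

Things in the scene. Friction and masses are not known exactly. Their poses are not given: they have to be found in the camera images.
- stand: fixed stand for a roll of labels: a round white base plate, 132 mm across and 10 mm thick, with an upright aluminium spindle at its centre. Origin at the centre of the underside, on the table; z up along the spindle. Its two 14 mm wide locking lugs under the cap lie along its x axis (both sides), out of sight.
- spindle_tip (a point): top end of the spindle, on its axis, 73 mm above the table; hidden in the cap at the start. The cap does not rise while it turns; two lugs inside it hold it down until it is free, then it lifts straight off. More than 120 N between cap and stand counts as forcing it.
- cap: dark grey metal cap on the spindle (about 350 g): ribbed skirt 64 mm across, 17 mm high, thin brim 72 mm across at its foot; on top an upright grip bar 52 mm long, 14 mm thick. Origin: centre of its underside, 60 mm above the table when on; skirt ends 17 mm, bar 45 mm above it. x along the bar, y across its thickness, z up. When on, x lies along the stand's x, with 1 to 2 mm of loose play.
- grip_bar (a point): point on the cap's axis inside the grip bar, 32 mm above the cap's origin: grip here, across the bar. A hidden stop lets the cap turn only 6 degrees (up to 15 with play) the wrong way, clockwise in some starts, anticlockwise in others, then resists harder and harder (0.25 Nm or more by 17 degrees); the other way it turns with almost no torque, is free from 50 degrees on and stops at about 110, so stop near 77.
- label_roll: the roll of labels round the spindle, white paper on a cardboard core, 104 mm across, 45 mm high, core hole 55 mm; origin at the centre of its underside, which lies on the base plate. It stays there.
- coasters_sun: bystander: round mustard-yellow pack of crocheted coasters, 132 x 135 x 37 mm, origin under its centre
- coasters_plum: bystander: round purple pack of crocheted coasters, 115 x 115 x 28 mm, origin under its centre
- case_jade: bystander: green crocheted glasses case lying flat, 202 x 79 x 24 mm, origin under its centre
- case_aqua: bystander: blue crocheted glasses case lying flat, 203 x 80 x 22 mm, origin under its centre
- case_sage: bystander: pink and green striped glasses case lying flat, 208 x 91 x 25 mm, origin under its centre
- hairtie_violet: bystander, fixed to the table: brown card with a violet-flowered hair tie, 158 x 90 x 16 mm, lying flat, origin under its centre
- hairtie_teal: bystander, fixed to the table: brown card with a teal-flowered hair tie, 155 x 88 x 16 mm, lying flat, origin under its centre
Mind the look-alikes: they are no part of the job. Leave any green look-alike of the cap alone.

How it is judged:
By the outcome, as a careful person would: the job done as asked, in the order asked, and still so for the second after the job is handed in, while the arm keeps its last pose, push and grip.
It also fails if it takes over 45 s, if anything falls off the work surface, if the arm or the gripper's body presses on something with over 40 N, if the wrist force passes 120 N, or if a joint passes its speed limit or range.

ROBOT

A 6-joint arm with a two-finger parallel gripper is mounted at the origin on a cart in front of the work surface, level with it; the furniture and walls round the work are solid. World frame = base frame: x ahead of the robot, y to its left, z up, the work surface at z = 0. Lengths are in m, angles in degrees, forces in N, time in s.
With the tool pointing down it reaches from about 0.3 to 0.75 m from the base axis. Payload 8.5 kg.
Tool frame: the origin (TCP) lies at the very end of the fingers, on their centre line; the grasp point (between the pads) lies 19 mm behind it; z points along the fingers, y is the line along which they close (so a half turn about z gives the same grasp; the last joint's range is limited). The gripper opens to 85 mm and grips with 20 to 120 N. Pads are 22 mm wide; open, the fingers measure 114 mm over their backs; the gripper's body (76 mm by 85 mm) begins 54 mm behind the grasp point. The pads swing forward as they close: fully open they stand 13 mm farther back than shut.
Start: joints at [-83.784, 21.807, 74.336, -0, 83.858, -12.336], TCP at [0.175, -0.521, 0.231] pointing down, gripper open.
Joint ranges: [-178.18, 178.18], [-50.72, 133.34], [12.68, 142.11], [-81.47, 261.47], [9.98, 163.14], [-165.26, 165.26]. Speed limits (degrees/s): [136.94, 136.94, 180, 180, 180, 180].

INTERFACE

Orientations are given as a 3x3 rotation matrix whose columns are the frame's x, y, z axes.
In Python, from rig import env gives the robot as it stands.
- The arm moves only by the tool move_arm, never from a script. Its argument "plan" is a list of rows, each a list of 7 numbers: the turn, a rotation vector about the tool's x, y, z in degrees, then the shift along the tool's x, y, z in cm, then the gripper command: -1 is shut, 1 is fully open, values between are in proportion. In form: [[ax, ay, az, tx, ty, tz, jaw], ...]. A call has 1 to 5 rows; each row is the pose to reach, as a shift and turn from the pose commanded when the call began, along the tool's axes at that moment; what a row does not reach only later rows make up. A row lasts 1/10 s, in which the tool goes at most 50 mm and 8.59 degrees, less where a joint would pass 70% of its speed; a pose out of reach is approached as far as the arm can. A call with a gripper value outside its range is refused whole. The fingers move at their own pace and stop on an object; "squeeze" is the grip in N (left out, the last holds). Time passes only in rows, so rows that repeat a pose let the fingers close. It gives the time, the measured TCP pose, the force, the opening and the grip force at its end, in the units of the state.
- env.observe(): the state, without advancing time (a new reading comes with each control period).
- env.get_image(name): name is "scene" or "top"; returns a dict with "color" (384x512x3 uint8, red, green, blue), "fov_y" (degrees; the focal length in pixels is half the picture's height over the tangent of half this angle, whatever the lens; pixels are square), "cx", "cy" (the principal point, pixels), "distortion" ([k1, k2, p1, p2, k3] as OpenCV has them; the pictures are not rectified), "R" (3x3) and "t" (3): a world point X has camera coordinates R X + t. Camera axes: x right, y down, z forward; pixel columns grow to the right and rows downward; lengths in m; the calibration is good to about 2 mm. A picture is of the moment at which its call begins. There is no depth.
- env.close_job(): hands the job in; it is judged then, once.
Trained networks look in a picture, given as the dict that the camera call returned (one of the last four; its "shot" number tells which), for a name from the list of things; names that differ only in an ending like _2 or _b are one class to them, and where a whole thing is asked for, a point or a joint stands for the part that bears it (a point fixed in the world has none). Each returns a list of dicts, best first, with "conf" (0 to 1); they miss things now and then, are a little off and sometimes report something else, mostly with a low value. They report only what shows in the picture. A call takes as long as a camera call. They do not tell look-alikes from the thing itself.
- env.outline_of(target, picture): "mask" (384x512 bool, what is visible of it) and "bbox" ([centre column, centre row, width, height] in pixels, round what is visible of it).
- env.tip_of(target, picture): "pixel" ([column, row] in pixels: a listed point, or the origin of a listed thing).
The state is a dict: "time_s": time; "q": joint angles; "qvel": joint speeds; "joint_efforts": joint torques, N m; "position": TCP position; "tool_rot": TCP orientation; "ft_force": force on the tool from outside, world axes, zero at the start; "wrist_torque": the same for the moment, N m; "grip_width": finger opening in m; "gripper_force": force on a finger pad.
Only numpy, scipy, OpenCV 4.12 (cv2) and the standard library are available. Lean on these libraries where they do the work, as an engineer would, in place of code of your own. Each camera call takes 0.05 s, during which the arm holds its last target. There are 200 camera calls.

## Working session

There is one attempt and no reset: what is moved stays moved. The work goes in short steps, Python scripts to look and compute and a tool call to move; the robot and the scene stay as the last step left them, time stands still between calls to the robot, and variables do not carry over. Pictures are saved under pics/ and viewed, at most 10 in all, crops included, and the job is handed in when it is done.

Besides the shell and the picture viewer there is one more tool, called after ">>>" in YAML: its name, and indented under it one key for each argument. move_arm: Moves the arm, as the interface text tells. Its arguments: {"type":"object","properties":{"plan":{"type":"array"},"squeeze":{"type":"number"}},"required":["plan"]}

```bash
mkdir -p pics; ls; cat > h.py <<'E'
import numpy as np, cv2
from rig import env
def K(p):
    f=192/np.tan(np.radians(p["fov_y"])/2); return np.array([[f,0,p["cx"]],[0,f,p["cy"]],[0,0,1]])
def ray(p,px):
    u=cv2.undistortPoints(np.array([[px]],float),K(p),np.array(p["distortion"],float))[0,0]
    R=np.array(p["R"]);t=np.array(p["t"]); return -R.T@t, R.T@np.array([u[0],u[1],1])
def onz(p,px,z):
    c,d=ray(p,px); return c+d*(z-c[2])/d[2]
def proj(p,X):
    return cv2.projectPoints(np.atleast_2d(np.array(X,float)),cv2.Rodrigues(np.array(p["R"]))[0],np.array(p["t"],float),K(p),np.array(p["distortion"],float))[0][:,0]
E
python3 - <<'E'
from h import *
ps={}
for n in("scene","top"):
    p=env.get_image(n); cv2.imwrite(f"pics/{n}0.png",p["color"][:,:,::-1]); 
    for t,z in(("cap",.06),("grip_bar",.092),("stand",0),("label_roll",.01)):
        for r in env.tip_of(t,p): print(n,t,r["conf"],np.round(r["pixel"],1),onz(p,r["pixel"],z).round(3))
    for r in env.outline_of("cap",p): print(n,"outl",r["conf"],np.round(r["bbox"],1))
    print(onz(p,[256,192],0), -np.array(p["R"]).T@p["t"])
s=env.observe(); print(np.round(s["tool_rot"],3),s["ft_force"],s["wrist_torque"])
E
```

```text
pics
scene cap 0.91 [203.6 247.2] [0.477 0.22  0.06 ]
scene cap 0.81 [242.4 270. ] [0.339 0.201 0.06 ]
scene cap 0.77 [251.8 216. ] [0.527 0.022 0.06 ]
scene cap 0.45 [251.3 229. ] [0.472 0.068 0.06 ]
scene grip_bar 0.97 [247.8 256.5] [0.339 0.185 0.092]
scene grip_bar 0.76 [201.9 238.6] [0.471 0.227 0.092]
scene grip_bar 0.68 [250.  207.4] [0.525 0.031 0.092]
scene stand 0.75 [251.1 233. ] [0.532 0.021 0.   ]
scene stand 0.71 [251.6 230.5] [0.542 0.011 0.   ]
scene label_roll 0.91 [250.9 229.5] [0.535 0.019 0.01 ]
scene label_roll 0.61 [250.2 214.7] [ 0.606 -0.034  0.01 ]
scene outl 0.97 [252.  211.5  23.3  21.6]
scene outl 0.88 [205.3 246.4  28.7  21. ]
scene outl 0.63 [246.1 265.1  29.4  24.7]
[ 0.73208057 -0.15968118  0.        ] [-0.35831253  0.7321447   0.70404581]
top cap 0.93 [241.3 195.1] [0.528 0.022 0.06 ]
top cap 0.84 [207.8 240.7] [0.389 0.128 0.06 ]
top cap 0.73 [284.3 230.1] [ 0.416 -0.109  0.06 ]
top cap 0.72 [195.8 189.6] [0.549 0.165 0.06 ]
top grip_bar 0.91 [281.9 233.4] [ 0.406 -0.1    0.092]
top grip_bar 0.88 [207.6 233.1] [0.412 0.124 0.092]
top grip_bar 0.62 [191.  190.1] [0.543 0.174 0.092]
top grip_bar 0.57 [238.3 192.2] [0.533 0.03  0.092]
top stand 0.64 [352.9 215.2] [ 0.46  -0.339  0.   ]
top stand 0.59 [242.5 196.6] [0.529 0.021 0.   ]
top stand 0.53 [322.1 224.3] [ 0.433 -0.237  0.   ]
top label_roll 0.82 [240.6 196. ] [0.531 0.027 0.01 ]
top outl 0.84 [206.6 238.2  21.4  23.3]
top outl 0.7 [283.  229.4  24.2  22.1]
top outl 0.69 [241.2 194.2  23.7  22.6]
top outl 0.66 [194.3 190.6  21.   20.7]
[ 0.54370569 -0.02399224  0.        ] [ 0.40066627 -0.03028165  1.2115696 ]
[[ 0.948  0.318 -0.   ]
 [ 0.318 -0.948  0.   ]
 [-0.    -0.    -1.   ]] [ 0.73153421  0.27343529 -0.23891689] [0.03248301 0.0045803  0.00332959]
```

```bash
python3 - <<'E'
import cv2,numpy as np
a=cv2.imread("pics/scene0.png");b=cv2.imread("pics/top0.png")
cv2.imwrite("pics/c1.png",cv2.resize(a[150:310,150:360],None,fx=3.6,fy=3.6,interpolation=2))
cv2.imwrite("pics/c2.png",cv2.resize(b[150:270,165:315],None,fx=5,fy=5,interpolation=2))
E
```

```text
(no output)
```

View pics/c1.png

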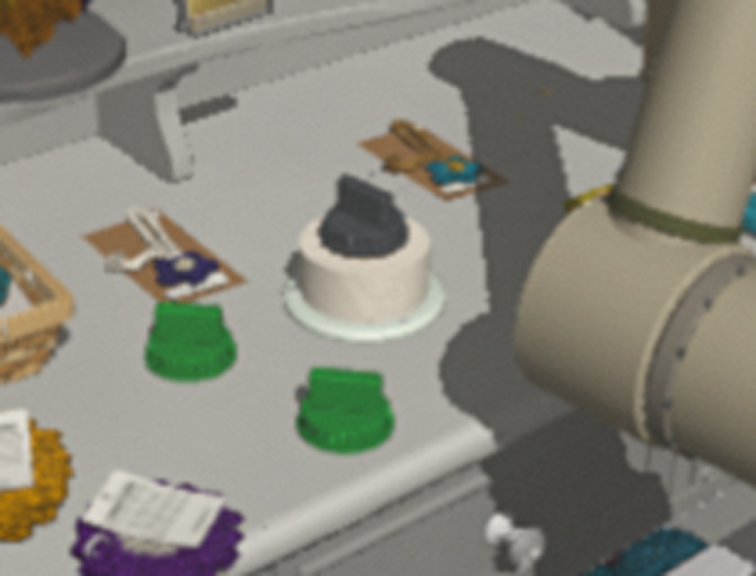

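View pics/c2.png

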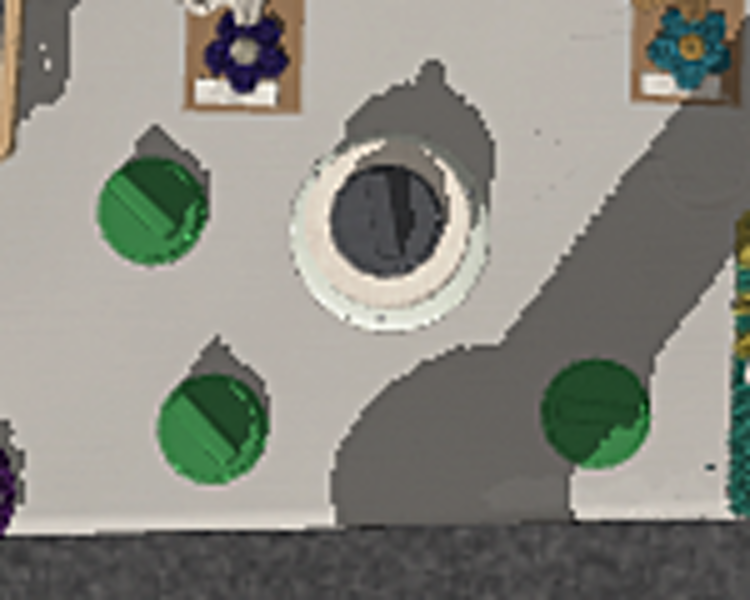

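View pics/top0.png

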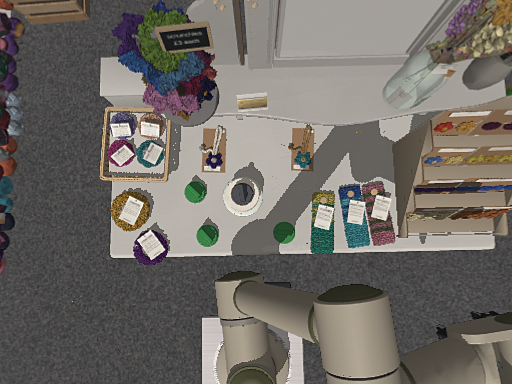

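The cap to take is the dark grey one at top (242,195) / scene (251,212), on the white roll and stand. The green ones at top (196,191), (207,237) and (284,231) stand loose on the table, so they are look-alikes. Next I fit its position and yaw.

```bash
cat > fit.py <<'E'
from h import *
from scipy.optimize import minimize
a=np.linspace(0,2*np.pi,48)
def circ(r,z): return np.c_[r*np.cos(a),r*np.sin(a),0*a+z]
bar=np.array([[x,y,z] for x in(-.026,.026) for y in(-.007,.007) for z in(.017,.045)])
S=8
def sil(p,x,y,yaw,z0,box):
    c,s=np.cos(yaw),np.sin(yaw);R=np.array([[c,-s,0],[s,c,0],[0,0,1]])
    m=np.zeros((box[3]*S,box[2]*S),np.uint8)
    for P in(np.r_[circ(.036,0),circ(.036,.002)],np.r_[circ(.032,0),circ(.032,.017)],bar):
        u=(proj(p,P@R.T+[x,y,z0])-box[:2]+.5)*S
        cv2.fillConvexPoly(m,cv2.convexHull(u.astype(np.float32)).round().astype(np.int32),1)
    return cv2.resize(m.astype(np.float32),(box[2],box[3]),interpolation=cv2.INTER_AREA)
E
python3 - <<'E'
from fit import *
D=[]
for n,c in(("scene",(251,212)),("top",(242,195))):
    p=env.get_image(n)
    box=(c[0]-24,c[1]-24,48,48)
    sub=p["color"][box[1]:box[1]+48,box[0]:box[0]+48].astype(float)
    m=[r["mask"] for r in env.outline_of("cap",p) if np.hypot(r["bbox"][0]-c[0],r["bbox"][1]-c[1])<6]
    print(n,len(m))
    dark=((sub.max(2)<95)&(sub[:,:,0]-sub[:,:,2]<6)).astype(np.uint8)   # dark bluish grey
    if m: m=m[0][box[1]:box[1]+48,box[0]:box[0]+48]; print(m.sum(),dark.sum(),(m&(dark>0)).sum())
    D.append((p,box,m.astype(float)))
def cost(v,use=(0,1)): return sum(((sil(D[i][0],v[0],v[1],v[2],.06,D[i][1])-D[i][2])**2).sum() for i in use)
for use in((0,1),(0,),(1,)):
    R=[]
    for yw in np.radians(np.arange(0,180,15)):
        r=minimize(cost,[.529,.022,yw],args=(use,),method="Nelder-Mead",options=dict(initial_simplex=[[.529,.022,yw],[.535,.022,yw],[.529,.028,yw],[.529,.022,yw+.2]]))
        R.append((r.fun,*r.x[:2].round(4),np.degrees(r.x[2]).round(1)))
    print(use,sorted(R)[:4])
# overlay
V=min([(cost([.529,.022,y]),y) for y in np.radians(range(0,180,5))])
out=[]
for p,box,m in D:
    sub=p["color"][box[1]:box[1]+48,box[0]:box[0]+48,::-1]
    out.append(cv2.resize(np.clip(sub.astype(float)*2.2,0,255).astype(np.uint8),None,fx=8,fy=8,interpolation=2))
cv2.imwrite("pics/z.png",np.hstack(out))
E
```

```text
scene 0Traceback (most recent call last):
  File "<stdin>", line 11, in <module>
AttributeError: 'list' object has no attribute 'astype'
```

```bash
cat > run.py <<'E'
from fit import *
D=[];out=[]
for n,c in(("scene",(251,212)),("top",(242,195))):
    p=env.get_image(n)
    box=(c[0]-24,c[1]-24,48,48)
    sub=p["color"][box[1]:box[1]+48,box[0]:box[0]+48].astype(float)
    dark=((sub.max(2)<100)&(sub[:,:,0]-sub[:,:,2]<3)).astype(np.uint8)
    l=cv2.connectedComponents(dark,connectivity=4)[1]; m=l==l[24,24]
    print(n,m.sum())
    D.append((p,box,m.astype(float)))
    im=cv2.resize(np.clip(sub[:,:,::-1]*2,0,255).astype(np.uint8),None,fx=8,fy=8,interpolation=2)
    cv2.drawContours(im,cv2.findContours(cv2.resize(m.astype(np.uint8),None,fx=8,fy=8,interpolation=0),0,2)[0],-1,(0,255,255),1)
    out.append(im)
def cost(v,use=(0,1)): return sum(((sil(D[i][0],v[0],v[1],v[2],.06,D[i][1])-D[i][2])**2).sum() for i in use)
best=None
for use in((0,),(1,),(0,1)):
    R=[]
    for yw in np.radians(np.arange(0,180,20)):
        r=minimize(cost,[.529,.022,yw],args=(use,),method="Nelder-Mead",options=dict(initial_simplex=[[.529,.022,yw],[.535,.022,yw],[.529,.028,yw],[.529,.022,yw+.2]]))
        R.append((round(r.fun,1),*r.x[:2].round(4),np.degrees(r.x[2]).round(1)))
    R.sort();print(use,R[:4])
v=R[0]
c,s=np.cos(np.radians(v[3])),np.sin(np.radians(v[3]))
for k,(p,box,m) in enumerate(D):
    P=np.array([[x*c-y*s+v[1],x*s+y*c+v[2],.105] for x,y in((-.026,-.007),(.026,-.007),(.026,.007),(-.026,.007))])
    cv2.polylines(out[k],[((proj(p,P)-box[:2]+.5)*8).astype(np.int32)],True,(0,0,255),1)
cv2.imwrite("pics/z.png",np.hstack(out))
E
python3 run.py
```

```text
scene 364
top 381
(0,) [(np.float64(42.3), np.float64(0.5369), np.float64(0.0197), np.float64(-5.4)), (np.float64(42.4), np.float64(0.5372), np.float64(0.0195), np.float64(176.8)), (np.float64(42.6), np.float64(0.5365), np.float64(0.02), np.float64(-3.4)), (np.float64(42.6), np.float64(0.5365), np.float64(0.0202), np.float64(-3.5))]
(1,) [(np.float64(24.1), np.float64(0.533), np.float64(0.0203), np.float64(103.8)), (np.float64(24.2), np.float64(0.5329), np.float64(0.0201), np.float64(6.0)), (np.float64(24.2), np.float64(0.5332), np.float64(0.0198), np.float64(161.1)), (np.float64(24.3), np.float64(0.533), np.float64(0.0204), np.float64(19.1))]
(0, 1) [(np.float64(74.1), np.float64(0.5338), np.float64(0.0207), np.float64(176.3)), (np.float64(74.2), np.float64(0.5342), np.float64(0.0208), np.float64(-3.8)), (np.float64(74.7), np.float64(0.5339), np.float64(0.0207), np.float64(-4.0)), (np.float64(74.9), np.float64(0.5336), np.float64(0.0203), np.float64(176.5))]
```

View pics/z.png

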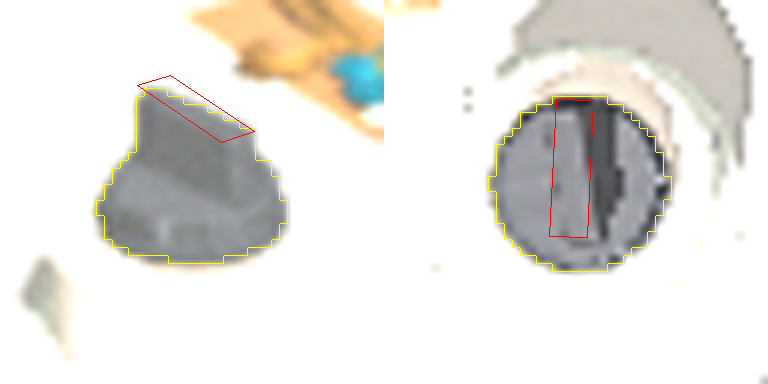

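```bash
cat > ov.py <<'E'
from fit import *
out=[]
for n,c0 in(("scene",(251,212)),("top",(242,195))):
    p=env.get_image(n);b=(c0[0]-20,c0[1]-24)
    sub=p["color"][b[1]:b[1]+48,b[0]:b[0]+40,::-1].astype(float)
    im=cv2.resize(np.clip((sub-25)*3,0,255).astype(np.uint8),None,fx=10,fy=10,interpolation=2)
    def line(P,col): cv2.polylines(im,[((proj(p,P)-b+.5)*10).astype(np.int32)],True,col,1)
    v=(.533,.0208)
    for yw,col in((3,(0,0,255)),(9,(0,255,0))):
        c,s=np.cos(np.radians(yw)),np.sin(np.radians(yw))
        for z in (.105,.077): line(np.array([[x*c-y*s+v[0],x*s+y*c+v[1],z] for x,y in((-.026,-.007),(.026,-.007),(.026,.007),(-.026,.007))]),col)
    line(circ(.036,.06)+[*v,0],(255,255,0)); line(circ(.066,.01)+[*v,0],(255,0,255)); line(circ(.052,.055)+[*v,0],(255,0,255))
    out.append(im)
cv2.imwrite("pics/o.png",np.hstack(out))
E
python3 ov.py
```

```text
(no output)
```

View pics/o.png

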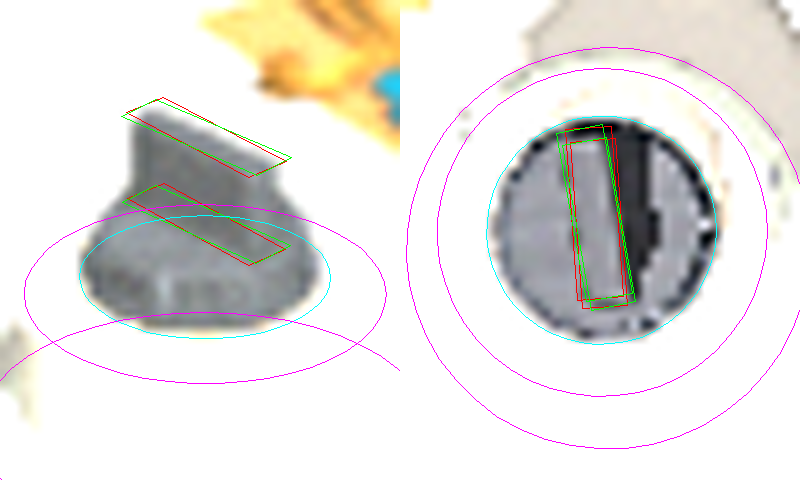

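Overlay shows the bar in the top crop from about (585,130) to (608,300): yaw about 6°, and the circles fit a centre of (0.533, 0.021). Moving above it.

```bash
cat > d.py <<'E'
import sys
from h import *
def go(x,y,z,psi):
    s=env.observe();R=np.array(s["tool_rot"]);P=np.array(s["position"])
    d=R.T@(np.array([x,y,z])-P)*100
    c,sn=np.cos(np.radians(psi)),np.sin(np.radians(psi))
    T=np.array([[c,sn,0],[sn,-c,0],[0,0,-1]])
    r=np.degrees(cv2.Rodrigues(R.T@T)[0].ravel())
    print("turn",r.round(2),"shift cm",d.round(2),"q",np.round(s["q"],1),"P",P.round(4),"psi",np.degrees(np.arctan2(R[1,0],R[0,0])).round(2),"F",np.round(s["ft_force"],1),"M",np.round(s["wrist_torque"],2),"w",s["grip_width"],s["gripper_force"],s["time_s"])
go(*map(float,sys.argv[1:]))
E
python3 d.py .533 .021 .181 6
```

```text
turn [ 0.    0.   12.55] shift cm [ 51.2  -40.03   5.03] q [-83.8  21.8  74.3  -0.   83.9 -12.3] P [ 0.175  -0.5214  0.2313] psi 18.55 F [ 0.  -0.8  0.5] M [ 0.02 -0.02  0.01] w 0.08530233850492036 0.0 0.9
```

>>> move_arm:
  plan:
    - [0, 0, 4, 17, -13.3, 0, 1]
    - [0, 0, 4, 17, -13.3, 0, 1]
    - [0, 0, 4, 17, -13.3, 0, 1]
    - [0, 0, 4, 17, -13.3, 0, 1]
    - [0, 0, 4, 17, -13.3, 0, 1]

```text
time_s: 1.4
position: [0.2953, -0.3377, 0.2317]
tool_rot: [[0.967, 0.254, 0.001], [0.254, -0.967, 0.0], [0.001, -0.0, -1.0]]
ft_force: [0.1, 1.1, 0.3]
grip_width: 0.0854
gripper_force: 0.0
```

```bash
python3 d.py .533 .021 .181 6
```

```text
turn [-0.02 -0.03  8.73] shift cm [ 32.11 -28.65   5.1 ] q [-64.   11.6  89.3   0.   79.2  11.2] P [ 0.2953 -0.3377  0.2317] psi 14.73 F [0.1 1.1 0.3] M [-0.03  0.03  0.  ] w 0.08541361223907429 0.0 1.4
```

>>> move_arm:
  plan:
    - [0, 0, 4, 16.5, -14.5, 2, 1]
    - [0, 0, 4, 16.5, -14.5, 2, 1]
    - [0, 0, 4, 16.5, -14.5, 2, 1]
    - [0, 0, 4, 16.5, -14.5, 2, 1]
    - [0, 0, 4, 16.5, -14.5, 2, 1]

```text
time_s: 1.9
position: [0.4183, -0.1562, 0.2112]
tool_rot: [[0.983, 0.186, 0.0], [0.186, -0.983, 0.001], [0.0, -0.001, -1.0]]
ft_force: [-0.1, -0.3, 0.0]
grip_width: 0.0851
gripper_force: 0.0
```

```bash
python3 d.py .533 .021 .141 6
```

```text
turn [-0.04 -0.01  4.73] shift cm [ 14.57 -15.27   7.03] q [-35.8  12.5  91.7   0.   75.8  43.5] P [ 0.4183 -0.1562  0.2112] psi 10.73 F [-0.1 -0.3  0. ] M [-0.01 -0.01 -0.01] w 0.08508923929800458 0.0 1.9
```

>>> move_arm:
  plan:
    - [0, 0, 4.7, 14.3, -15, 5, 1]
    - [0, 0, 4.7, 14.3, -15, 5, 1]
    - [0, 0, 4.7, 14.3, -15, 5, 1]
    - [0, 0, 4.7, 14.3, -15, 5, 1]
    - [0, 0, 4.7, 14.3, -15, 5, 1]

```text
time_s: 2.4
position: [0.5313, 0.0178, 0.16]
tool_rot: [[0.994, 0.106, -0.001], [0.106, -0.994, 0.001], [-0.001, -0.001, -1.0]]
ft_force: [-0.8, -0.2, 0.2]
grip_width: 0.0855
gripper_force: 0.0
```

```bash
python3 d.py .533 .021 .081 6; python3 - <<'E'
from h import *
out=[]
for n,c in(("scene",(251,205)),("top",(242,195))):
    p=env.get_image(n);out.append(cv2.resize(p["color"][c[1]-40:c[1]+40,c[0]-40:c[0]+40,::-1],None,fx=5,fy=5,interpolation=2))
cv2.imwrite("pics/a.png",np.hstack(out))
E
python3 d.py .533 .021 .081 6
```

```text
turn [-0.06  0.06  0.07] shift cm [ 0.22 -0.29  7.9 ] q [-10.9  23.7  84.    0.   72.4  73. ] P [0.5313 0.0178 0.16  ] psi 6.07 F [-0.8 -0.2  0.2] M [-0.    0.07 -0.01] w 0.08548431803429245 0.0 2.4
turn [-0.02  0.06  0.02] shift cm [ 0.31 -0.5   7.96] q [-11.1  23.6  84.1  -0.   72.5  72.9] P [0.5305 0.0157 0.1606] psi 6.02 F [ 0.5 -0.9 -0.5] M [0.02 0.06 0.01] w 0.08540316727011882 0.0 2.5
```

View pics/a.png

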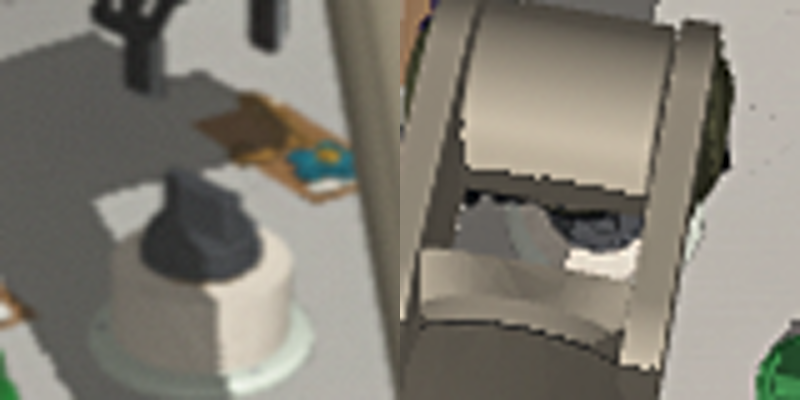

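The gripper stands above the dark cap, with fingers at crop (145,85) and (270,45) and the bar at (200,190). Lowering onto the bar.

>>> move_arm:
  plan:
    - [0, 0, 0, 0.3, -0.5, 2.5, 1]
    - [0, 0, 0, 0.3, -0.5, 5, 1]
    - [0, 0, 0, 0.3, -0.5, 6.5, 1]
    - [0, 0, 0, 0.3, -0.5, 7.4, 1]
    - [0, 0, 0, 0.3, -0.5, 7.9, 1]

```text
time_s: 3.0
position: [0.5325, 0.0185, 0.0823]
tool_rot: [[0.995, 0.101, -0.0], [0.101, -0.995, -0.0], [-0.0, 0.0, -1.0]]
ft_force: [-0.4, -0.1, 0.5]
grip_width: 0.0853
gripper_force: 0.0
```

>>> move_arm:
  plan:
    - [0, 0, 0, 0, 0, 0, 0.2]
    - [0, 0, 0, 0, 0, 0, 0]

```text
time_s: 3.2
position: [0.533, 0.0191, 0.0831]
tool_rot: [[0.995, 0.102, 0.001], [0.102, -0.995, -0.0], [0.001, 0.0, -1.0]]
ft_force: [-0.4, 1.2, 0.2]
grip_width: 0.0589
gripper_force: 0.0
```

```bash
python3 d.py .533 .021 .081 6
```

```text
turn [ 0.02 -0.08 -0.17] shift cm [ 0.01 -0.19  0.21] q [-10.7  29.1  89.5  -0.   61.3  73.5] P [0.533  0.0191 0.0831] psi 5.83 F [-0.4  1.2  0.2] M [ 0.01 -0.03  0.04] w 0.058904724609329405 0.0 3.2
```

>>> move_arm:
  plan:
    - [0, 0, 0, 0, -0.2, 0.1, -0.3]
    - [0, 0, 0, 0, -0.2, 0.1, -0.5]
    - [0, 0, 0, 0, -0.2, 0.1, -0.55]
    - [0, 0, 0, 0, -0.2, 0.1, -0.6]
  squeeze: 25

```text
time_s: 3.6
position: [0.5326, 0.0214, 0.0815]
tool_rot: [[0.995, 0.102, 0.0], [0.102, -0.995, -0.0], [0.0, 0.0, -1.0]]
ft_force: [0.0, -1.0, -0.1]
grip_width: 0.0168
gripper_force: 0.3
```

>>> move_arm:
  plan:
    - [0, 0, 0, 0, 0, 0, -0.65]
    - [0, 0, 0, 0, 0, 0, -0.7]
    - [0, 0, 0, 0, 0, 0, -1]
    - [0, 0, 0, 0, 0, 0, -1]

```text
time_s: 4.0
position: [0.5327, 0.0213, 0.0816]
tool_rot: [[0.995, 0.102, 0.001], [0.102, -0.995, -0.0], [0.001, 0.0, -1.0]]
ft_force: [-1.1, -3.6, 4.1]
grip_width: 0.0136
gripper_force: 24.9
```

```bash
python3 d.py .533 .021 .081 6
```

```text
turn [ 0.03 -0.03 -0.15] shift cm [0.03 0.03 0.06] q [-10.4  29.2  89.6  -0.   61.1  73.7] P [0.5327 0.0213 0.0816] psi 5.85 F [-1.1 -3.6  4.1] M [-0.54  0.09  0.  ] w 0.013570076873768691 24.887796342372894 4.0
```

Gripped at 13.6 mm with small side forces. Now a gentle try, anticlockwise seen from above (tool z negative).

>>> move_arm:
  plan:
    - [0, 0, 0, 0, 0, 0, -1]
    - [0, 0, -2, 0, 0, 0, -1]
    - [0, 0, -4, 0, 0, 0, -1]
    - [0, 0, -6, 0, 0, 0, -1]
    - [0, 0, -8, 0, 0, 0, -1]
  squeeze: 50

```text
time_s: 4.5
position: [0.5328, 0.0217, 0.0817]
tool_rot: [[0.971, 0.241, 0.001], [0.241, -0.971, 0.0], [0.001, -0.0, -1.0]]
ft_force: [-0.6, -0.3, 4.7]
grip_width: 0.0134
gripper_force: 50.4
```

```bash
python3 d.py .533 .021 .081 6
```

```text
turn [-0.01 -0.06  7.92] shift cm [0.   0.07 0.07] q [-10.4  29.2  89.6   0.   61.1  65.6] P [0.5328 0.0217 0.0817] psi 13.92 F [-0.6 -0.3  4.7] M [-0.13  0.06 -0.05] w 0.0133553620270673 50.43737232685089 4.5
```

>>> move_arm:
  plan:
    - [0, 0, -2, 0, 0, 0, -1]
    - [0, 0, -4, 0, 0, 0, -1]
    - [0, 0, -5, 0, 0, 0, -1]

```text
time_s: 4.8
position: [0.5327, 0.0218, 0.0817]
tool_rot: [[0.946, 0.324, 0.001], [0.324, -0.946, 0.0], [0.001, -0.0, -1.0]]
ft_force: [-0.2, -0.4, 5.1]
grip_width: 0.0128
gripper_force: 50.5
```

```bash
python3 d.py .533 .021 .081 6
```

```text
turn [-1.000e-02 -5.000e-02  1.291e+01] shift cm [0.   0.08 0.07] q [-10.4  29.2  89.6   0.   61.1  60.7] P [0.5327 0.0218 0.0817] psi 18.91 F [-0.2 -0.4  5.1] M [ 0.    0.03 -0.04] w 0.012760946549504052 50.468101501464844 4.8
```

>>> move_arm:
  plan:
    - [0, 0, -1.5, 0, 0, 0, -1]
    - [0, 0, -3, 0, 0, 0, -1]
    - [0, 0, -4, 0, 0, 0, -1]

```text
time_s: 5.1
position: [0.5327, 0.0218, 0.0817]
tool_rot: [[0.921, 0.389, 0.001], [0.389, -0.921, 0.001], [0.001, -0.0, -1.0]]
ft_force: [-0.1, 0.3, 5.3]
grip_width: 0.0131
gripper_force: 50.5
```

```bash
python3 d.py .533 .021 .081 6
```

```text
turn [-0.02 -0.04 16.9 ] shift cm [-0.    0.09  0.07] q [-10.4  29.2  89.6   0.   61.1  56.7] P [0.5327 0.0218 0.0817] psi 22.9 F [-0.1  0.3  5.3] M [-0.07  0.15 -0.01] w 0.013090720780163887 50.48446297645569 5.1
```

No torque at 17°, so anticlockwise is the free way. Continuing.

>>> move_arm:
  plan:
    - [0, 0, -4, 0, 0, 0, -1]
    - [0, 0, -9, 0, 0, 0, -1]
    - [0, 0, -14, 0, 0, 0, -1]
    - [0, 0, -19, 0, 0, 0, -1]
    - [0, 0, -24, 0, 0, 0, -1]

```text
time_s: 5.6
position: [0.5327, 0.0218, 0.0816]
tool_rot: [[0.681, 0.732, 0.001], [0.732, -0.681, 0.001], [0.001, 0.0, -1.0]]
ft_force: [-0.6, 0.1, 5.3]
grip_width: 0.013
gripper_force: 50.5
```

```bash
python3 d.py .533 .021 .081 6
```

```text
turn [-1.000e-02 -5.000e-02  4.105e+01] shift cm [-0.04  0.08  0.06] q [-10.4  29.2  89.6   0.   61.1  32.5] P [0.5327 0.0218 0.0816] psi 47.05 F [-0.6  0.1  5.3] M [-0.09  0.14 -0.08] w 0.013025118996374877 50.498467683792114 5.6
```

>>> move_arm:
  plan:
    - [0, 0, -7, 0, 0, 0, -1]
    - [0, 0, -14, 0, 0, 0, -1]
    - [0, 0, -21, 0, 0, 0, -1]
    - [0, 0, -28, 0, 0, 0, -1]
    - [0, 0, -35, 0, 0, 0, -1]

```text
time_s: 6.1
position: [0.5324, 0.0215, 0.0817]
tool_rot: [[0.137, 0.991, 0.0], [0.991, -0.137, -0.0], [-0.0, 0.0, -1.0]]
ft_force: [-1.5, -2.6, 7.0]
grip_width: 0.0131
gripper_force: 50.6
```

```bash
python3 d.py .533 .021 .081 6;  python3 - <<'E'
from h import *
out=[]
for n,c in(("scene",(251,205)),("top",(242,195))):
    p=env.get_image(n);out.append(cv2.resize(p["color"][c[1]-40:c[1]+40,c[0]-40:c[0]+40,::-1],None,fx=5,fy=5,interpolation=2))
cv2.imwrite("pics/b.png",np.hstack(out))
E
```

```text
turn [ 1.000e-02 -0.000e+00  7.614e+01] shift cm [-0.04  0.06  0.07] q [-10.4  29.2  89.6  -0.   61.1  -2.6] P [0.5324 0.0215 0.0817] psi 82.14 F [-1.5 -2.6  7. ] M [-0.44  0.37 -0.1 ] w 0.013111600769790866 50.58400869369507 6.1
```

View pics/b.png

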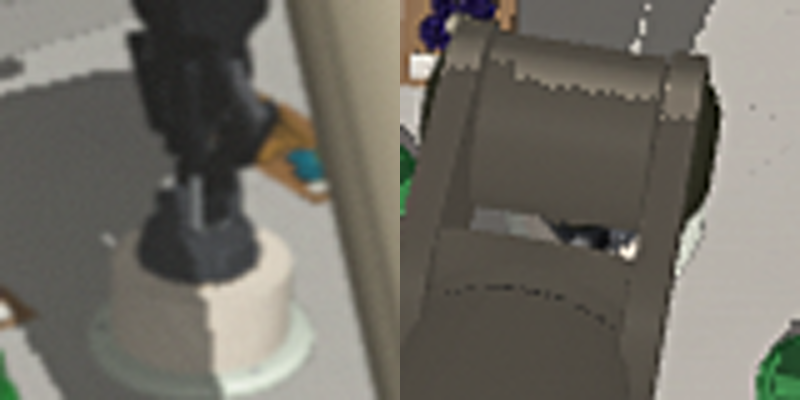

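The fingers hold the bar at scene crop (205,200), and the cap is turned about 76° on the undisturbed roll. Lifting a little first, with a slightly firmer grip.

>>> move_arm:
  plan:
    - [0, 0, 0, 0, 0, 0, -1]
    - [0, 0, 0, 0, 0, -0.2, -1]
    - [0, 0, 0, 0, 0, -0.4, -1]
    - [0, 0, 0, 0, 0, -0.6, -1]
  squeeze: 65

```text
time_s: 6.6
position: [0.5322, 0.0215, 0.0869]
tool_rot: [[0.142, 0.99, -0.001], [0.99, -0.142, 0.0], [0.0, -0.001, -1.0]]
ft_force: [0.2, -2.7, -4.5]
grip_width: 0.0127
gripper_force: 63.3
```

```bash
python3 d.py .533 .021 .081 83
```

```text
turn [-0.07 -0.   -1.15] shift cm [-0.04  0.09  0.59] q [-10.4  28.8  89.3  -0.   61.9  -2.3] P [0.5322 0.0215 0.0869] psi 81.85 F [ 0.2 -2.7 -4.5] M [-0.42 -0.05 -0.01] w 0.012727613105251534 63.32138657569885 6.6
```

>>> move_arm:
  plan:
    - [0, 0, 0, 0, 0, -1, -1]
    - [0, 0, 0, 0, 0, -2.5, -1]
    - [0, 0, 0, 0, 0, -4.5, -1]
    - [0, 0, 0, 0, 0, -6.5, -1]
    - [0, 0, 0, 0, 0, -8, -1]

```text
time_s: 7.1
position: [0.5325, 0.0219, 0.1693]
tool_rot: [[0.142, 0.99, 0.001], [0.99, -0.142, 0.001], [0.001, 0.001, -1.0]]
ft_force: [-0.3, -0.6, -2.9]
grip_width: 0.0128
gripper_force: 64.0
```

>>> move_arm:
  plan:
    - [0, 0, 0, 0, 0, -1, -1]
    - [0, 0, 0, 0, 0, -1.5, -1]
    - [0, 0, 0, 0, 0, -1.5, -1]
    - [0, 0, 0, 0, 0, -1.5, -1]
    - [0, 0, 0, 0, 0, -1.5, -1]

```text
time_s: 7.6
position: [0.5322, 0.0216, 0.1816]
tool_rot: [[0.142, 0.99, -0.002], [0.99, -0.142, 0.0], [0.0, -0.002, -1.0]]
ft_force: [0.5, -0.0, -3.5]
grip_width: 0.0126
gripper_force: 64.0
```

```bash
python3 d.py .533 .021 .081 83; python3 - <<'E'
from h import *
out=[]
for n,c in(("scene",(251,205)),("top",(242,195))):
    p=env.get_image(n);out.append(cv2.resize(p["color"][c[1]-40:c[1]+40,c[0]-40:c[0]+40,::-1],None,fx=5,fy=5,interpolation=2))
cv2.imwrite("pics/e.png",np.hstack(out))
E
```

```text
turn [-0.09 -0.01 -1.15] shift cm [-0.05  0.1  10.06] q [-10.4  22.5  81.9   0.   75.7  -2.3] P [0.5322 0.0216 0.1816] psi 81.85 F [ 0.5 -0.  -3.5] M [-0.01 -0.01 -0.01] w 0.012571602245337179 63.97633910179138 7.6
```

View pics/e.png

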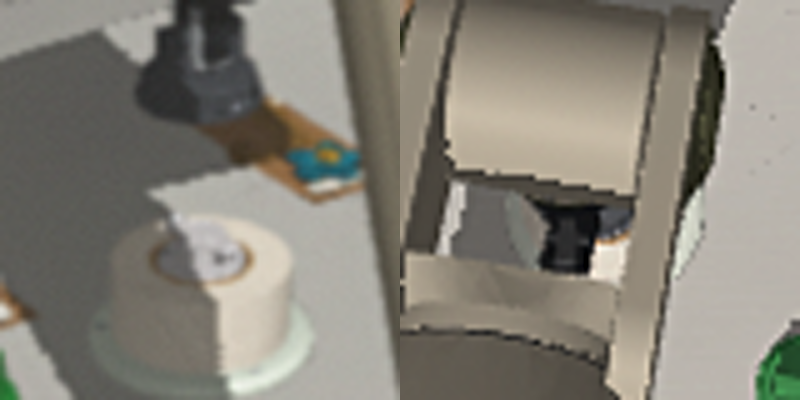

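The cap hangs upright in the gripper at scene crop (200,90). The roll stays on the stand at (200,290), and the wrist reads -3.5 N, which is the cap's weight. Handing in.

```bash
python3 -c "
from rig import env; print(env.close_job())"
```

```text
the job is handed in; nothing more can be done
None
```

The job is handed in: the cap came free turning anticlockwise (about 76°, no resistance), and the gripper holds it upright about 9 cm above the spindle tip, with the roll still on its stand.

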